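# Mount a grinding point in the spindle collet

### The arm

A 7-joint arm with a two-finger parallel gripper is mounted at the origin on a cart in front of the work surface, level with it; the furniture and walls round the work are solid. World frame = base frame: x ahead of the robot, y to its left, z up, the work surface at z = 0. Lengths are in m, angles in degrees, forces in N, time in s.
With the tool pointing down it reaches from about 0.4 to 0.9 m from the base axis. Payload 5.5 kg.
Tool frame: the origin (TCP) lies between the finger pads; the fingertips stand 25 mm ahead of it and the grasp point (between the pads) lies 6 mm ahead of it; y points along the fingers, x is the direction in which the jaws open and shut, and the axes are right-handed (so a half turn about y gives the same grasp; the last joint's range is limited). The gripper opens to 92 mm and grips with 3 to 60 N. Pads are 19 mm wide; open, the fingers measure 130 mm over their backs; the gripper's body (75 mm by 190 mm) begins 47 mm behind the grasp point.
Start: joints at [81.944, 28.699, -24.465, 88.831, 12.651, 65.22, -12.049], TCP at [0.255, -0.598, 0.252] pointing down, gripper open.
Joint ranges: [-164.97, 164.97], [-17.58, 116.51], [-87.97, 89.64], [11.32, 138.91], [-80.73, 260.73], [10.89, 115.49], [-147.41, 147.41]. Speed limits (degrees/s): [147.25, 147.25, 180, 180, 180, 180, 180].

### API

Orientations are given as [roll, pitch, yaw] about the fixed x, y, z axes, in that order (R = Rz(yaw) Ry(pitch) Rx(roll)).
In Python, from station import read_state, eyes, order gives the robot as it stands.
- The arm moves only by the tool send_rows, never from a script. Its argument "deltas" is a list that holds one entry, the list of rows, each a list of 7 numbers: the closure, from -1 (fully open) to 1 (shut), then the shift along the world's x, y, z in mm, then the turn, a rotation vector about the world's x, y, z in rad. In form: [[[claw, x, y, z, wx, wy, wz], ...]]. A call has 1 to 20 rows; each row shifts and turns the pose as measured when the row begins; what a row does not reach is not made up. A row lasts 1/10 s, in which the tool goes at most 50 mm and 8.59 degrees, less where a joint would pass 70% of its speed; a pose out of reach is approached as far as the arm can. A call with a gripper value outside its range is refused whole. The fingers move at their own pace and stop on an object; "newtons" is the grip in N (left out, the last holds). Time passes only in rows, so rows that do not move let the fingers close. It gives the time, the measured TCP pose, the force and the opening at its end, in the units of the state.
- read_state(): the state, without advancing time (a new reading comes with each control period).
- eyes.snapshot(name): name is "side" or "top" or "wrist"; returns (picture, depth): 400x640x3 uint8, red, green, blue; 400x640 float32, m along the optical axis (not along the pixel's ray), 0 where there is no reading.
- eyes.get_calibration(name): a dict with "fx", "fy", "cx", "cy" (pixels), "pose" (4x4, takes a point from camera to world coordinates); the wrist camera has in their place "hand_eye" (4x4, takes a point from camera to tool coordinates, whose origin is the TCP and whose axes are the tool frame's). Camera axes: x right, y down, z forward; pixel columns grow to the right and rows downward; lengths in m; the calibration is good to about 2 mm. The wrist camera is an equidistant fisheye: a pixel r from the principal point sees the ray r / f radians off the axis. A picture is of the moment at which its call begins: read the wrist's pose just before it. get_calibration takes no time and is no camera call.
- order.hand_in(): hands the job in, once; it reports no verdict.
Trained networks look in the newest picture that a camera, given by its name, has taken for a name from the list of things; names that differ only in an ending like _2 or _b are one class to them, and where a whole thing is asked for, a point or a joint stands for the part that bears it (a point fixed in the world has none). Each returns a list of dicts, best first, with "confidence" (0 to 1); they miss things now and then, are a little off and sometimes report something else, mostly with a low value. They report only what shows in the picture. A call takes as long as a camera call.
- eyes.cut_out(query, camera): "region" (400x640 bool, what is visible of it) and "xy" ([column, row] in pixels, amid what is visible of it).
The state is a dict: "time": time; "joint_positions": joint angles; "joint_vel": joint speeds; "joint_torque": joint torques, N m; "eef_pos": TCP position; "ee_rot": TCP orientation; "ft_force": force on the tool from outside, world axes, zero at the start; "torque": the same for the moment, N m; "opening": opening from 0.0 (shut) to 1.0 (fully open).
Only numpy, scipy, OpenCV 4.12 (cv2) and the standard library are available. Lean on these libraries where they do the work, as an engineer would, in place of code of your own. Each camera call takes 0.05 s, during which the arm holds its last target.

### The job

Take the grinding point with the straight cylindrical head out of the block, set its shank upright and fully home in the upward-facing collet of the grinding spindle without forcing it, and let go. Then turn the knurled collet nut clockwise (seen from above) until you feel the collet bite on the shank, snug it about 12 degrees further so that it grips firmly but is not overtightened, and take your hand away. Leave the cone and ball points in the block and everything else where it is.

Things in the scene. Friction and masses are not known exactly. Their poses are not given: they have to be found in the camera images.
- cylinder_head (a point): centre of the straight cylindrical white abrasive head (diameter 20 mm, 22 mm tall) of the point to be mounted; grasp it here. Below it a plain steel shank, diameter 12 mm, 44 mm long, foot chamfered; head centre 55 mm above the foot, whole length 66 mm, about 50 g. Starts upright in one of the block's three holes, head underside 6 mm above the block's top.
- cylinder_point: the same grinding point with the cylindrical head; origin at the centre of the shank's foot, z along the shank up to the head.
- collet_floor (a point): stop at the bottom of the collet, on its axis, 50 mm above the desk; the foot rests on it when fully home, the head then 94 to 116 mm above the desk (4 mm clear of the nut). Bore: 21 mm wide through the nut; inside it three jaws, opening 14 to 20 mm (unknown); lowest 12 mm a guide bore 14 mm wide, so the loose point may lean a little until gripped. Fixed.
- nut_grip (a point): centre of the knurled steel collet nut, on the upright collet axis, 78 mm above the desk: round, diameter 40 mm, 64 to 90 mm above the desk; under it a 34 mm wide neck, 14 mm high. Grasp it across from above, fingers either side of the head. This point is fixed and does not turn with the nut. Clockwise from above tightens; no axial travel; friction 0.55 N m keeps it where it is left.
- spindle: grinding spindle: grey housing 106 x 86 mm, 42 mm high, fixed to the desk; origin on the collet axis at desk height; carries nut and jaws. The nut starts an unknown 0.35 to 1.1 rad (no mark) before the jaws bite on the shank; past the bite the turning torque rises by about 1 N m per rad: 0.12 to 0.4 N m above the free-running torque is a firm grip, more than 0.45 overtightens.
- block: fixed aluminium block 50 (x) x 176 (y) x 44 (z) mm with three upright holes in a row along its y axis at -60, 0 and +60 mm, 38 mm deep, 13.5 mm wide; origin at the centre of its underside. Which point stands in which hole varies.
- cone_head (a point): head of the point with the pointed cone head (20 mm wide at its base); same shank; stays in the block.
- ball_head (a point): head of the point with the ball head (diameter 21 mm); same shank; stays in the block.
- tape_roll: bystander: roll of label tape, diameter 66 mm, 19 mm high, lying flat; origin under its centre.
- sample_cup: bystander: sample cup with blue screw lid, diameter 60 mm, 70 mm high; origin under its centre.
- tally_counter: bystander: hand tally counter 72 x 50 x 22 mm; origin under its centre.

How it is judged (in metres and radians):
On the way, in this order (a step that is already met when the one before it is completed fails the run):
1. the cylindrical point stands in the collet, shank fully home, let go and not yet gripped (distance between cylinder_point and collet_floor below 0.003 m and angle between cylinder_point's own z axis and vertical below 0.12 rad and contact force between the fingers and cylinder_point below 0.2 N and contact force between spindle and cylinder_point below 25 N), for 0.2 s.
2. the nut is turned until the collet jaws grip the shank (more than 30 N in all) (distance between cylinder_point and collet_floor below 0.003 m and contact force between spindle and cylinder_point above 30 N), for 0.3 s.
At the end, for the whole second after the job is handed in: The cylindrical point stands upright (within 0.06 rad) in the collet with its foot within 3 mm of the collet floor, gripped by 30 to 135 N in all (10 to 45 N a jaw), at rest and let go; cone and ball points moved less than 15 mm, tape roll, cup and tally counter less than 30 mm (all of step 2 and angle between cylinder_point's own z axis and vertical below 0.06 rad and contact force between spindle and cylinder_point below 135 N and linear speed of cylinder_point below 0.01 m/s and contact force between the fingers and spindle below 0.1 N and distance of each of cone_head, ball_head from where it was at the start of the episode below 0.015 m and distance of each of tape_roll, sample_cup, tally_counter from where it was at the start of the episode below 0.03 m); the robot touches nothing.
It fails at once if the nut is overtightened: more than 135 N in all between collet and shank (contact force between spindle and cylinder_point above 135 N).
It fails at once if the point is forced: more than 35 N between spindle and point while the fingers hold or push the point (contact force between spindle and cylinder_point above 35 N and contact force between the fingers and cylinder_point above 2 N).
It fails at once if the cone or ball point is disturbed (moved over 15 mm) (distance of any of cone_head, ball_head from where it was at the start of the episode above 0.015 m).
It fails at once if tape roll, sample cup or tally counter is moved over 30 mm (distance of any of tape_roll, sample_cup, tally_counter from where it was at the start of the episode above 0.03 m).
It also fails if it takes over 67 s, if anything falls off the work surface, if the arm or the gripper's body presses on something with over 40 N, if the wrist force passes 120 N, or if a joint passes its speed limit or range.

## Working session

There is one attempt and no reset: what is moved stays moved. The work goes in short steps, Python scripts to look and compute and a tool call to move; the robot and the scene stay as the last step left them, time stands still between calls to the robot, and variables do not carry over. Pictures are saved under pics/ and viewed, and the job is handed in when it is done.

Besides the shell and the picture viewer there is one more tool, called after ">>>" in YAML: its name, and indented under it one key for each argument. send_rows: Moves the arm, as the interface text tells. Its arguments: {"type":"object","properties":{"deltas":{"type":"array"},"newtons":{"type":"number"}},"required":["deltas"]}

```bash
ls; mkdir -p pics
cat > h.py <<'E'
import numpy as np, cv2
from station import read_state, eyes, order
from scipy.spatial.transform import Rotation as R
def save(n,im): cv2.imwrite('pics/'+n+'.png',cv2.cvtColor(im,cv2.COLOR_RGB2BGR))
def towld(cam,u,v,d):
    c=eyes.get_calibration(cam); 
    p=np.stack([(u-c['cx'])/c['fx']*d,(v-c['cy'])/c['fy']*d,d,np.ones_like(d)],-1)
    return (p@np.array(c['pose']).T)[...,:3]
E
python3 - <<'E'
from h import *
print(read_state())
for n in ['side','top','wrist']:
    im,d=eyes.snapshot(n); save(n+'0',im); np.save('pics/%s0.npy'%n,d)
    c=eyes.get_calibration(n); print(n,{k:np.round(v,4).tolist() if not isinstance(v,str) else v for k,v in c.items()})
for n in ['side','top']:
  for q in ['cylinder_head','cone_head','ball_head','nut_grip','spindle','block','tape_roll','sample_cup','tally_counter']:
    try:
      for r in eyes.cut_out(q,n)[:2]: print(n,q,round(r['confidence'],2),np.round(r['xy']),r['region'].sum())
    except Exception as e: print(n,q,e)
E
```

```text
pics
{'time': 0.0, 'joint_positions': array([ 81.94365874,  28.75408329, -24.4540964 ,  88.89098339,
        12.64979328,  65.2197358 , -12.04989753]), 'joint_vel': array([ 0.05489049,  0.04404896, -0.0442086 , -0.05001905,  0.0657956 ,
        0.00564422,  0.07663417]), 'joint_torque': array([ 6.50727907e-04, -5.66604173e+01, -5.81570417e+00, -2.79120791e+01,
       -6.83872914e-02,  3.06486210e-02,  1.53395977e-04]), 'eef_pos': array([ 0.2551162 , -0.59713517,  0.25068   ]), 'ee_rot': array([-89.99471352,   0.11140064, -66.86076664]), 'ft_force': array([ 0.1674049 , -0.44436206,  0.16006447]), 'torque': array([-0.01855212, -0.0243218 , -0.00926299]), 'opening': 1.0018073732304913}
side {'fx': 399.7313, 'fy': 399.7313, 'cx': 313.0666, 'cy': 202.619, 'pose': [[0.9982, -0.0067, 0.06, 0.4251], [-0.0554, -0.4983, 0.8652, -1.0898], [0.0241, -0.867, -0.4978, 0.6798], [0.0, 0.0, 0.0, 1.0]]}
top {'fx': 377.8651, 'fy': 377.8651, 'cx': 325.296, 'cy': 201.679, 'pose': [[0.0044, -0.9822, 0.1879, 0.287], [-1.0, -0.0035, 0.0049, -0.0222], [-0.0042, -0.1879, -0.9822, 1.1786], [0.0, 0.0, 0.0, 1.0]]}
wrist {'fx': 309.7069, 'fy': 309.7069, 'cx': 317.2584, 'cy': 194.2451, 'hand_eye': [[1.0, 0.0005, 0.0, -0.0006], [0.0001, -0.2721, 0.9623, -0.1327], [0.0005, -0.9623, -0.2721, 0.0728], [0.0, 0.0, 0.0, 1.0]]}
side cylinder_head 0.65 [297. 191.] 757
side cone_head 0.6 [296. 227.] 48
side nut_grip 0.71 [300. 190.] 873
side spindle 0.6 [329. 160.] 251
side spindle 0.56 [297. 189.] 839
side block 0.64 [287. 170.] 121
side block 0.47 [304. 229.] 53
side sample_cup 0.5 [328. 160.] 260
side tally_counter 0.85 [282. 300.] 310
top cylinder_head 0.61 [387. 218.] 47
top nut_grip 0.62 [273. 219.] 1140
top spindle 0.72 [274. 217.] 1064
top spindle 0.29 [387. 218.] 40
top block 0.86 [384. 218.] 995
top tape_roll 0.72 [269. 217.] 1112
top tape_roll 0.56 [218. 229.] 370
top sample_cup 0.8 [198. 177.] 345
top tally_counter 0.61 [448. 235.] 236
```

View pictures.

View pics/side0.png

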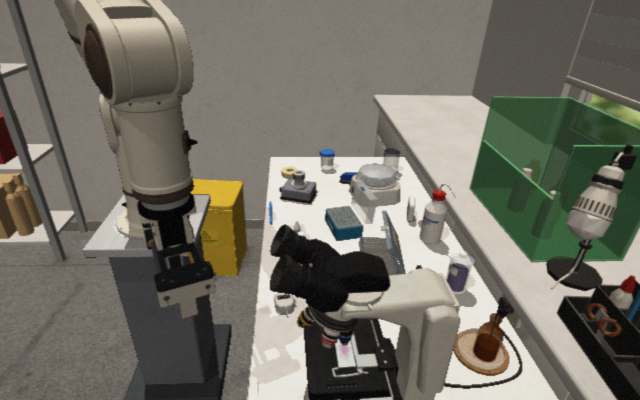

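View pics/top0.png

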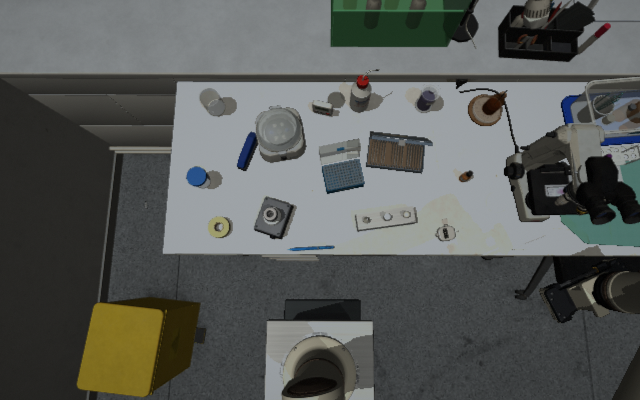

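View pics/wrist0.png

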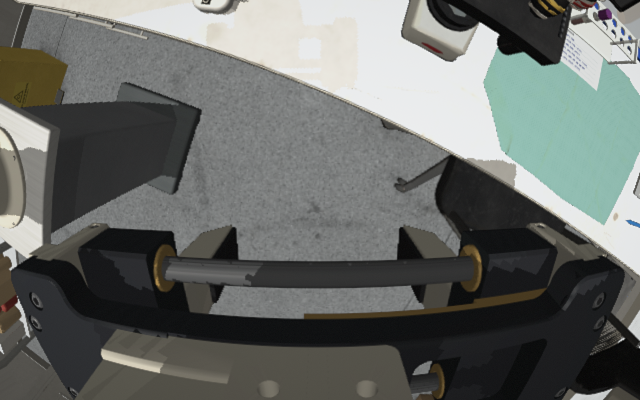

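Run:
```python
from h import *
im=cv2.imread('pics/top0.png'); d=np.load('pics/top0.npy')
a=cv2.resize(im[190:245,345:425],None,fx=8,fy=8,interpolation=cv2.INTER_CUBIC)
b=cv2.resize(im[190:245,240:300],None,fx=8,fy=8,interpolation=cv2.INTER_CUBIC)
cv2.imwrite('pics/za.png',a);cv2.imwrite('pics/zb.png',b)
v,u=np.mgrid[0:400,0:640]
P=towld('top',u,v,d)
np.set_printoptions(precision=3,suppress=True,linewidth=200)
print(P[218,340],P[165,385])
for (r0,r1,c0,c1,lo,hi) in [(195,240,350,422,.03,.06),(195,240,350,422,.06,.1),(190,240,248,300,.03,.05),(190,240,248,300,.08,.1),]:
    Q=P[r0:r1,c0:c1]; m=(Q[...,2]>lo)&(Q[...,2]<hi); q=Q[m]; print(lo,len(q),q.min(0),q.max(0),np.median(q,0))
    print(cv2.minAreaRect(q[:,:2].astype(np.float32)*1000))
```

```text
[ 0.46  -0.063 -0.   ] [ 0.632 -0.208  0.007]
0.03 888 [ 0.42  -0.288  0.03 ] [ 0.492 -0.11   0.059] [ 0.454 -0.194  0.044]
((456.3360900878906, -198.93206787109375), (50.87693786621094, 175.9498748779297), 8.049806594848633)
0.06 92 [ 0.442 -0.266  0.061] [ 0.473 -0.132  0.077] [ 0.457 -0.202  0.07 ]
((456.00799560546875, -198.95413208007812), (18.553096771240234, 135.55615234375), 7.520586967468262)
0.03 780 [0.396 0.091 0.03 ] [0.52  0.199 0.05 ] [0.451 0.141 0.042]
((455.5531921386719, 147.09701538085938), (87.06342315673828, 114.41015625), 71.6112060546875)
0.08 124 [0.441 0.127 0.08 ] [0.479 0.166 0.095] [0.46  0.145 0.089]
((459.99957275390625, 146.4623565673828), (38.58087921142578, 39.4549446105957), 2.5827674865722656)
```

View pics/za.png

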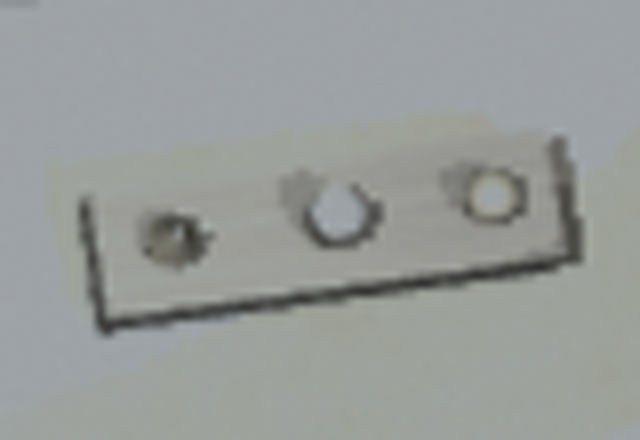

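View pics/zb.png

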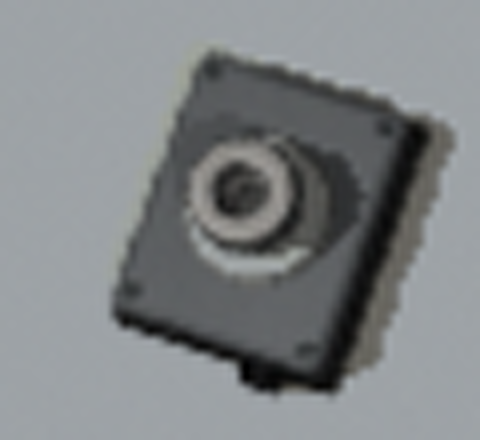

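>>> send_rows:
  deltas:
    - [[-0.1,20,40,-3,0,0,0.131],[-0.1,20,40,-3,0,0,0.131],[-0.1,20,40,-3,0,0,0.131],[-0.1,20,40,-3,0,0,0.131],[-0.1,20,40,-3,0,0,0.131],[-0.1,20,40,-3,0,0,0.131],[-0.1,20,40,-3,0,0,0.131],[-0.1,20,40,-3,0,0,0.131],[-0.1,20,40,-3,0,0,0.131],[-0.1,20,40,-3,0,0,0.131],[-0.1,0,0,0,0,0,0]]
  newtons: 20

```text
time: 2.15
eef_pos: [0.4575, -0.1847, 0.2234]
ee_rot: [-90.4, -0.6, 10.9]
ft_force: [-0.0, 0.6, 1.0]
opening: 0.552
```

```bash
cat >> h.py <<'E'
def wrist_ray(u,v,st):
    c=eyes.get_calibration('wrist'); dx=(u-c['cx'])/c['fx'];dy=(v-c['cy'])/c['fy']
    th=np.hypot(dx,dy); s=np.sinc(th/np.pi)
    ray=np.stack([dx*s,dy*s,np.cos(th)],-1)
    T=np.eye(4);T[:3,:3]=R.from_euler('xyz',st['ee_rot'],degrees=True).as_matrix();T[:3,3]=st['eef_pos']
    M=T@np.array(c['hand_eye']); return M[:3,3],ray@M[:3,:3].T
def wcloud(d,st):
    v,u=np.mgrid[0:400,0:640].astype(float); c=eyes.get_calibration('wrist')
    o,r=wrist_ray(u,v,st); th=np.hypot((u-c['cx'])/c['fx'],(v-c['cy'])/c['fy'])
    return o+r*(d/np.cos(th))[...,None]
def wplane(u,v,z,st):
    o,r=wrist_ray(np.array(u,float),np.array(v,float),st); return o+r*(z-o[2])/r[...,2]
def wproj(p,st):
    c=eyes.get_calibration('wrist');T=np.eye(4);T[:3,:3]=R.from_euler('xyz',st['ee_rot'],degrees=True).as_matrix();T[:3,3]=st['eef_pos']
    M=np.linalg.inv(T@np.array(c['hand_eye'])); q=M[:3,:3]@np.array(p)+M[:3,3]
    th=np.arctan2(np.hypot(q[0],q[1]),q[2]);f=c['fx']*th/np.hypot(q[0],q[1]); return np.array([c['cx']+f*q[0],c['cy']+f*q[1]])
np.set_printoptions(precision=4,suppress=True,linewidth=200)
E
python3 - <<'E'
from h import *
st=read_state(); im,d=eyes.snapshot('wrist'); save('w1',im); np.save('pics/w1.npy',d)
print(st['eef_pos'],st['ee_rot'],st['joint_positions'],st['joint_vel'])
P=wcloud(d,st)
for q in ['cylinder_head','cone_head','ball_head','block']:
  for r in eyes.cut_out(q,'wrist')[:3]:
    c=np.round(r['xy']).astype(int); m=r['region']&(d>0); print(q,round(r['confidence'],2),c,r['region'].sum(),P[c[1],c[0]],np.median(P[m],0),P[m][:,2].max())
E
```

```text
[ 0.4575 -0.1847  0.2234] [-90.4308  -0.6091  10.9494] [ 62.0882  18.9782 -50.921  112.529   17.9495  55.8235  13.5679] [ 1.89   -0.5339  4.1252 -0.4025  1.8203  0.8913 -0.3016]
cylinder_head 0.92 [310 198] 383 [ 0.4539 -0.1973  0.0712] [ 0.454  -0.1954  0.0714] 0.0733041190003002
cone_head 0.76 [317 138] 312 [ 0.4496 -0.1395  0.0721] [ 0.446  -0.1376  0.0619] 0.07691594346788522
ball_head 0.55 [308 247] 298 [ 0.4618 -0.2515  0.0658] [ 0.4622 -0.2539  0.066 ] 0.0704526793171848
block 0.75 [310 177] 6313 [ 0.451  -0.1832  0.0441] [ 0.4525 -0.1831  0.0437] 0.07271522271283343
```

View pics/w1.png

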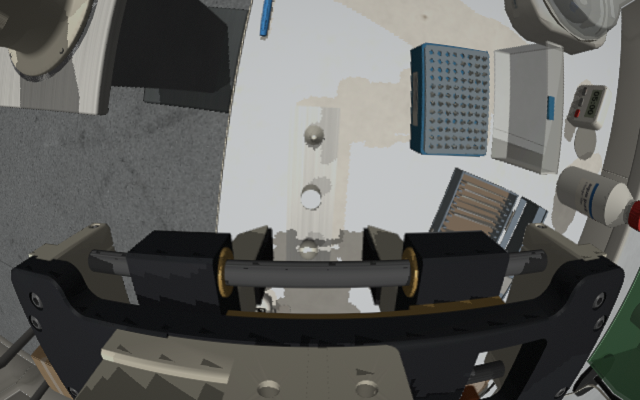

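Run:
```python
from h import *
st=read_state(); im,d=eyes.snapshot('wrist')
P=wcloud(d,st)
m=eyes.cut_out('cylinder_head','wrist')[0]['region']
ys,xs=np.nonzero(m&(P[...,2]>.069)&(P[...,2]<.076)); q=wplane(xs,ys,0.072,st); print(len(q),cv2.minEnclosingCircle((q[:,:2]*1000).astype(np.float32)),q.mean(0))
b=(P[...,2]>.040)&(P[...,2]<.048); b[240:]=0; ys,xs=np.nonzero(b); q=wplane(xs,ys,0.044,st); q=q[(abs(q[:,0]-.456)<.05)&(abs(q[:,1]+.18)<.12)]
print(cv2.minAreaRect((q[:,:2]*1000).astype(np.float32)))
cv2.imwrite('pics/w2.png',cv2.resize(cv2.cvtColor(im[90:270,230:400],cv2.COLOR_RGB2BGR),None,fx=3.3,fy=3.3))
```

```text
Traceback (most recent call last):
  File "h.py", line 20, in wplane
    o,r=wrist_ray(np.array(u,float),np.array(v,float),st); return o+r*(z-o[2])/r[...,2]
                                                                    ~~~~~~~~~~^~~~~~~~~
ValueError: operands could not be broadcast together with shapes (318,3) (318,)
```

```bash
sed -i 's|o+r\*(z-o\[2\])/r\[...,2\]|o+r*((z-o[2])/r[...,2])[...,None]|' h.py
python3 - <<'E'
from h import *
st=read_state(); im,d=eyes.snapshot('wrist'); print(st['eef_pos'])
P=wcloud(d,st)
m=eyes.cut_out('cylinder_head','wrist')[0]['region']
ys,xs=np.nonzero(m&(P[...,2]>.069)&(P[...,2]<.076)); q=wplane(xs,ys,0.072,st); print(len(q),cv2.minEnclosingCircle((q[:,:2]*1000).astype(np.float32)),q.mean(0))
b=(P[...,2]>.040)&(P[...,2]<.048); b[240:]=0; ys,xs=np.nonzero(b); q=wplane(xs,ys,0.044,st); q=q[(abs(q[:,0]-.456)<.05)&(abs(q[:,1]+.18)<.12)]
print(cv2.minAreaRect((q[:,:2]*1000).astype(np.float32)))
cv2.imwrite('pics/w2.png',cv2.resize(cv2.cvtColor(im[90:270,230:400],cv2.COLOR_RGB2BGR),None,fx=3.3,fy=3.3))
E
```

```text
[ 0.4542 -0.1931  0.2227]
319 ((454.7344665527344, -197.5901641845703), 10.178889274597168) [ 0.4543 -0.1976  0.072 ]
((452.68115234375, -185.96983337402344), (50.43580627441406, 151.0205841064453), 8.163247108459473)
```

View pics/w2.png

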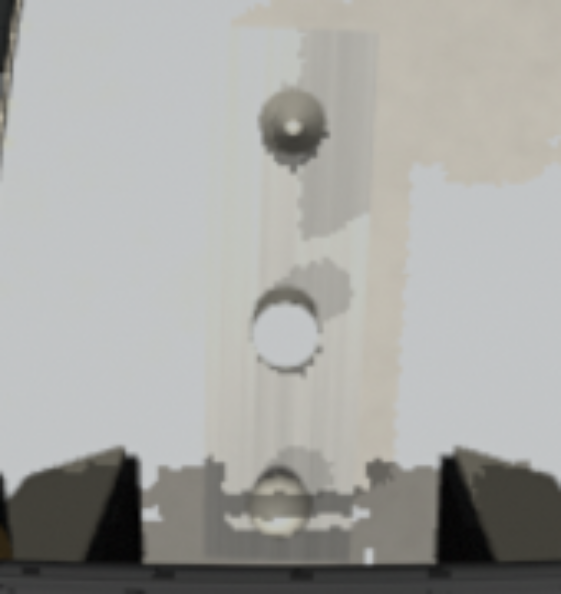

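```bash
cat >> h.py <<'E'
def delta(pos,yaw,st=None):
    st=st or read_state()
    Rc=R.from_euler('xyz',st['ee_rot'],degrees=True); Rt=R.from_euler('xyz',[-90,0,yaw],degrees=True)
    print(round(st['time'],2),'pos',st['eef_pos'],'rot',np.round(st['ee_rot'],2),'d',(np.array(pos)-st['eef_pos'])*1000,'rv',(Rt*Rc.inv()).as_rotvec(),'F',np.round(st['ft_force'],2),'M',np.round(st['torque'],3),'op',round(st['opening'],3),'j7',round(st['joint_positions'][6],1))
E
python3 -c "
from h import *
delta([.455,-.198,.14],8.1)"
```

```text
2.6 pos [ 0.4543 -0.1927  0.2227] rot [-90.54  -0.42  10.05] d [  0.6569  -5.3123 -82.6979] rv [ 0.0082  0.0087 -0.0339] F [ 0.19 -0.46  1.08] M [-0.007 -0.07  -0.03 ] op 0.552 j7 13.5
```

>>> send_rows:
  deltas:
    - [[-0.1,1,-5,-30,0.008,0.009,-0.034],[-0.1,0,0,-30,0,0,0],[-0.1,0,0,-22,0,0,0],[-0.1,0,0,0,0,0,0],[-0.1,0,0,0,0,0,0]]

```text
time: 3.1
eef_pos: [0.4555, -0.202, 0.1397]
ee_rot: [-90.2, -0.1, 7.6]
ft_force: [-0.3, -0.7, 0.8]
opening: 0.547
```

Run:
```python
from h import *
delta([.455,-.198,.076],8.1)
st=read_state(); im,d=eyes.snapshot('wrist'); save('w3',im)
print(wproj([.455,-.198,.072],st))
P=wcloud(d,st)
for r in eyes.cut_out('cylinder_head','wrist')[:1]:
  m=r['region']; ys,xs=np.nonzero(m&(P[...,2]>.069)&(P[...,2]<.076)); q=wplane(xs,ys,0.072,st); print(r['confidence'],len(q),cv2.minEnclosingCircle((q[:,:2]*1000).astype(np.float32)))
```

```text
3.1 pos [ 0.4555 -0.202   0.1397] rot [-90.17  -0.1    7.56] d [ -0.5123   3.9804 -63.7248] rv [0.0027 0.0021 0.0094] F [-0.26 -0.75  0.81] M [ 0.007 -0.148  0.014] op 0.547 j7 5.8
[318.0508 212.3024]
0.81 614 ((454.4914855957031, -197.32952880859375), 10.19879150390625)
```

View pics/w3.png

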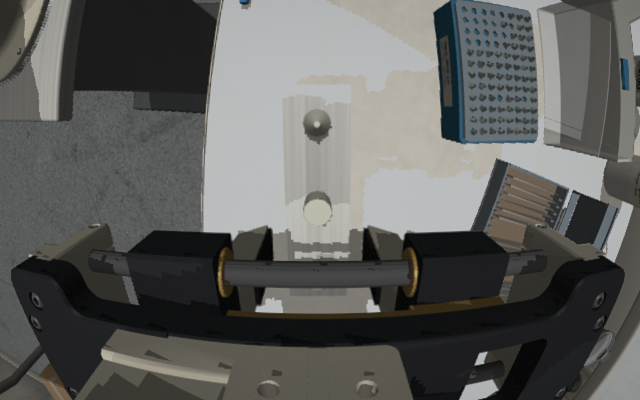

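>>> send_rows:
  deltas:
    - [[-0.1,-0.5,4,-20,0.003,0.002,0.009],[-0.1,0,0,-22,0,0,0],[-0.1,0,0,-20,0,0,0],[-0.1,0,0,-1,0,0,0],[-0.1,0,0,0,0,0,0]]

```text
time: 3.7
eef_pos: [0.4606, -0.2011, 0.0828]
ee_rot: [-90.5, -0.6, 8.0]
ft_force: [0.4, -0.4, -0.0]
opening: 0.549
```

Run:
```python
from h import *
delta([.4547,-.1975,.076],8.1)
```

```text
3.7 pos [ 0.4606 -0.2011  0.0828] rot [-90.54  -0.64   7.97] d [-5.8854  3.6364 -6.8283] rv [0.0078 0.0124 0.0023] F [ 0.38 -0.45 -0.04] M [ 0.014 -0.069 -0.008] op 0.549 j7 0.8
```

>>> send_rows:
  deltas:
    - [[-0.1,-6,3.5,-7,0.008,0.012,0.002],[-0.1,0,0,0,0,0,0],[-0.1,0,0,0,0,0,0]]

```text
time: 4.0
eef_pos: [0.4561, -0.1984, 0.0785]
ee_rot: [-90.1, -0.2, 8.1]
ft_force: [-0.3, 0.8, 0.1]
opening: 0.549
```

Run:
```python
from h import *
delta([.4547,-.1975,.076],8.1)
im,d=eyes.snapshot('wrist'); save('w4',im)
delta([.4547,-.1975,.076],8.1)
```

```text
4.0 pos [ 0.4561 -0.1984  0.0785] rot [-90.13  -0.19   8.06] d [-1.3974  0.8517 -2.4756] rv [0.0018 0.0036 0.0006] F [-0.34  0.76  0.14] M [-0.03  -0.091 -0.003] op 0.549 j7 0.8
4.05 pos [ 0.4559 -0.1983  0.0784] rot [-90.12  -0.17   8.06] d [-1.1678  0.8132 -2.3759] rv [0.0017 0.0032 0.0007] F [-0.12 -0.51  0.28] M [-0.064 -0.078  0.023] op 0.55 j7 0.8
```

View pics/w4.png

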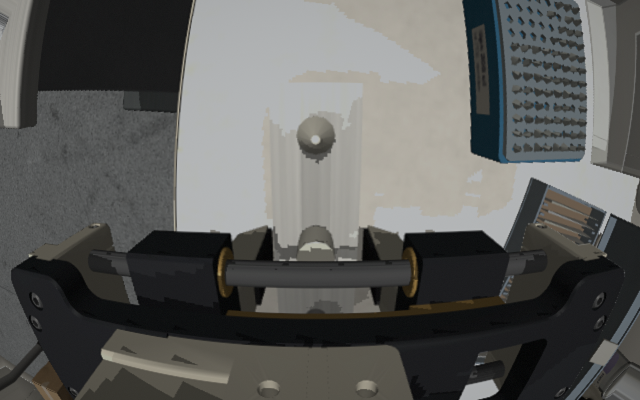

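>>> send_rows:
  deltas:
    - [[-0.1,-1.5,1,-3,0.002,0.003,0],[-0.1,0,0,0,0,0,0],[0.3,0,0,0,0,0,0],[0.8,0,0,0,0,0,0],[0.8,0,0,0,0,0,0],[0.8,0,0,0,0,0,0],[0.8,0,0,0,0,0,0]]
  newtons: 15

```text
time: 4.75
eef_pos: [0.4547, -0.1975, 0.0758]
ee_rot: [-90.0, -0.1, 8.1]
ft_force: [-0.1, 0.0, -0.2]
opening: 0.203
```

Run:
```python
from h import *
delta([.4547,-.1975,.076],8.1)
```

```text
4.75 pos [ 0.4547 -0.1975  0.0758] rot [-90.02  -0.05   8.05] d [0.0293 0.0185 0.2451] rv [0.0002 0.0009 0.0008] F [-0.11  0.   -0.15] M [-0.023 -0.13   0.007] op 0.203 j7 0.6
```

>>> send_rows:
  deltas:
    - [[0.8,0,0,6,0,0,0],[0.8,0,0,8,0,0,0],[0.8,0,0,8,0,0,0],[0.8,0,0,8,0,0,0],[0.8,0,0,8,0,0,0],[0.8,0,0,8,0,0,0],[0.8,0,0,15,0,0,0],[0.8,0,0,25,0,0,0],[0.8,0,0,30,0,0,0],[0.8,0,0,0,0,0,0],[0.8,0,0,0,0,0,0]]

```text
time: 5.85
eef_pos: [0.4546, -0.197, 0.2024]
ee_rot: [-90.1, -0.1, 8.1]
ft_force: [0.1, 0.7, -1.0]
opening: 0.205
```

Run:
```python
from h import *
delta([.460,.09,.2],8.1)
im,d=eyes.snapshot('wrist'); save('w5',im)
```

```text
5.85 pos [ 0.4546 -0.197   0.2024] rot [-90.09  -0.1    8.12] d [  5.4124 286.9572  -2.4071] rv [ 0.0014  0.002  -0.0003] F [ 0.08  0.65 -1.05] M [-0.025 -0.002 -0.041] op 0.205 j7 10.7
```

View pics/w5.png

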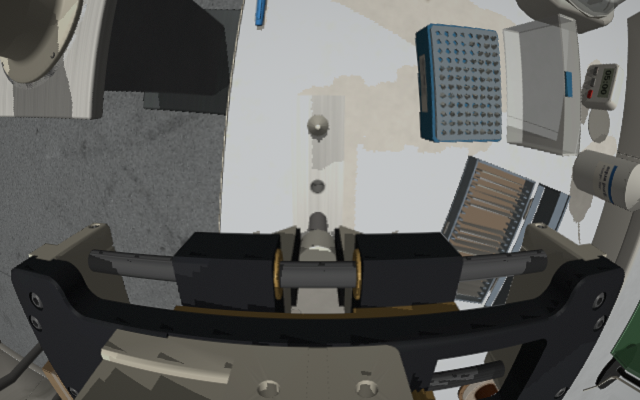

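>>> send_rows:
  deltas:
    - [[0.8,0.5,20,0,0,0,0],[0.8,0.5,32,0,0,0,0],[0.8,0.5,32,0,0,0,0],[0.8,0.5,32,0,0,0,0],[0.8,0.5,32,0,0,0,0],[0.8,0.5,32,0,0,0,0],[0.8,0.5,32,0,0,0,0],[0.8,0.5,32,0,0,0,0],[0.8,0.5,20,0,0,0,0],[0.8,0,10,0,0,0,0],[0.8,0,0,0,0,0,0],[0.8,0,0,0,0,0,0]]

```text
time: 7.1
eef_pos: [0.4506, 0.0852, 0.1942]
ee_rot: [-89.7, 0.7, 8.0]
ft_force: [0.3, -0.5, -0.5]
opening: 0.202
```

Run:
```python
from h import *
delta([.460,.09,.2],8.1)
im,d=eyes.snapshot('wrist')
st=read_state(); im,d=eyes.snapshot('wrist'); save('w6',im); np.save('pics/w6.npy',d); delta([.460,.146,.2],8.1)
P=wcloud(d,st)
for n in ['nut_grip','spindle']:
  for r in eyes.cut_out(n,'wrist')[:2]:
    print(n,r['confidence'],r['xy'],r['region'].sum())
b=(P[...,2]>.086)&(P[...,2]<.094)&(abs(P[...,0]-.46)<.05)&(abs(P[...,1]-.146)<.05)
ys,xs=np.nonzero(b); q=wplane(xs,ys,.09,st); print(len(q),q.mean(0),cv2.minEnclosingCircle((q[:,:2]*1000).astype(np.float32)),q.min(0),q.max(0))
```

```text
7.1 pos [0.4506 0.0852 0.1942] rot [-89.74   0.73   7.96] d [9.4394 4.8011 5.7617] rv [-0.0027 -0.0132  0.0025] F [ 0.31 -0.53 -0.52] M [-0.006 -0.117 -0.007] op 0.202 j7 -24.2
7.2 pos [0.4507 0.0847 0.1943] rot [-89.74   0.71   7.87] d [ 9.2763 61.3     5.6508] rv [-0.0027 -0.0129  0.004 ] F [ 0.39 -0.14 -0.67] M [ 0.004 -0.103 -0.03 ] op 0.204 j7 -24.3
nut_grip 0.89 [336.2, 122.8] 10131
spindle 0.88 [337.8, 124.9] 10322
1503 [0.4585 0.1467 0.09  ] ((458.2663879394531, 146.3445587158203), 20.45364761352539) [0.4382 0.1259 0.09  ] [0.4781 0.1663 0.09  ]
```

View pics/w6.png

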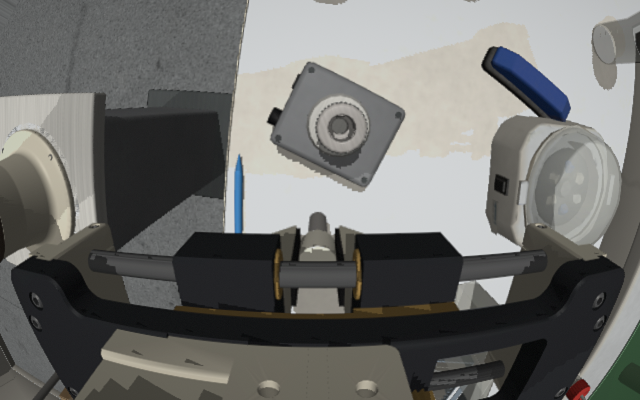

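Run:
```python
from h import *
im=cv2.imread('pics/w6.png')
cv2.imwrite('pics/w6z.png',cv2.resize(im[90:160,300:380],None,fx=8,fy=8,interpolation=cv2.INTER_CUBIC))
st=read_state()
print(wproj([.4584,.1463,.09],st),wproj([.4584,.1463,.06],st))
```

```text
[340.4323 127.4114] [338.2586 125.4774]
```

View pics/w6z.png

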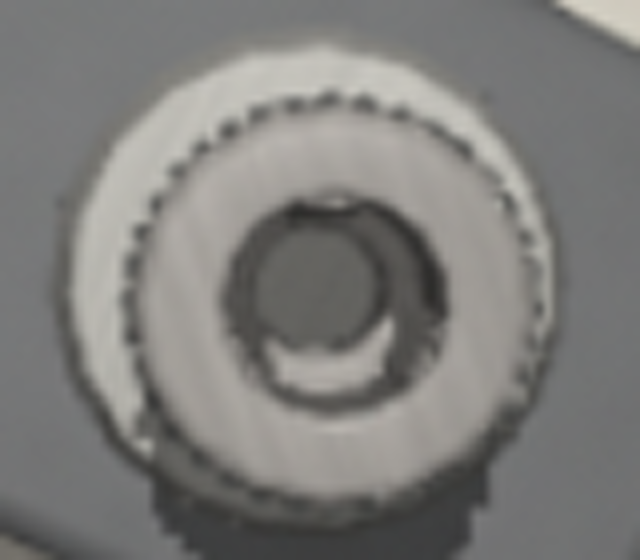

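Run:
```python
from h import *
st=read_state()
im=cv2.imread('pics/w6.png');g=cv2.cvtColor(im,cv2.COLOR_BGR2GRAY)
print(wplane(341.4,127.2,.09,st))
# top face: bright region fit
crop=cv2.resize(g[90:160,300:380],None,fx=8,fy=8,interpolation=cv2.INTER_CUBIC)
e=cv2.Canny(cv2.GaussianBlur(crop,(9,9),0),20,50)
# radial edge of bore: bright(>130)->dark
cx,cy=335,303
pts=[];pto=[]
for a in np.arange(0,2*np.pi,.05):
    prof=[crop[int(round(cy+r*np.sin(a))),int(round(cx+r*np.cos(a)))] for r in range(80,150)]
    gr=np.diff(cv2.GaussianBlur(np.array(prof,np.float32)[:,None],(1,7),0)[:,0])
    i=np.argmax(gr); 
    if gr[i]>3: r=80+i; pts.append([300+(cx+r*np.cos(a)+.5)/8-.5,90+(cy+r*np.sin(a)+.5)/8-.5])
pts=np.array(pts); q=wplane(pts[:,0],pts[:,1],.09,st)[:,:2]
for _ in range(4):
    A=np.c_[2*q,np.ones(len(q))]; s=np.linalg.lstsq(A,(q**2).sum(1),rcond=None)[0]; c=s[:2]; r=np.sqrt(s[2]+c@c)
    res=abs(np.hypot(*(q-c).T)-r); print(len(q),c,r,res.mean()); q=q[res<max(.0008,2*res.mean()) ]
```

```text
[0.4591 0.1466 0.09  ]
126 [0.4593 0.1461] 0.010580712062737382 0.00034518705726292997
114 [0.4593 0.1462] 0.010686700162140338 0.00024411692670944183
111 [0.4593 0.1462] 0.010711885778677684 0.00022186722068802343
111 [0.4593 0.1462] 0.010711885778677684 0.00022186722068802343
```

>>> send_rows:
  deltas:
    - [[0.8,3,15,0,-0.003,-0.013,0.004],[0.8,3,20,0,0,0,0],[0.8,3,20,0,0,0,0],[0.8,0,6.5,0,0,0,0],[0.8,0,0,0,0,0,0],[0.8,0,0,0,0,0,0]]

```text
time: 7.9
eef_pos: [0.4613, 0.1406, 0.1942]
ee_rot: [-90.2, -0.0, 7.4]
ft_force: [0.1, -0.5, -0.8]
opening: 0.206
```

Run:
```python
from h import *
delta([.4592,.1462,.145],8.1)
```

```text
7.9 pos [0.4613 0.1406 0.1942] rot [-90.22  -0.     7.41] d [ -2.1344   5.5655 -49.1646] rv [0.0038 0.0005 0.012 ] F [ 0.12 -0.48 -0.83] M [-0.008 -0.131  0.013] op 0.206 j7 -33.1
```

>>> send_rows:
  deltas:
    - [[0.8,-2,5.5,-9,0.004,0,0.012],[0.8,0,0,-9,0,0,0],[0.8,0,0,-9,0,0,0],[0.8,0,0,0,0,0,0],[0.8,0,0,0,0,0,0]]

```text
time: 8.4
eef_pos: [0.4585, 0.1427, 0.1636]
ee_rot: [-90.1, 0.1, 7.9]
ft_force: [0.2, -0.1, -0.2]
opening: 0.205
```

Run:
```python
from h import *
st=read_state();delta([.4592,.1462,.167],8.1)
im,d=eyes.snapshot('wrist');save('w7',im)
cv2.imwrite('pics/w7z.png',cv2.resize(cv2.cvtColor(im[180:330,240:400],cv2.COLOR_RGB2BGR),None,fx=4,fy=4,interpolation=cv2.INTER_CUBIC))
print((wproj([.4592,.1462,.09],st)-[240,180])*4,(wproj([.4592,.1662,.09],st)-[240,180])*4)
```

```text
8.4 pos [0.4585 0.1427 0.1636] rot [-90.08   0.12   7.9 ] d [0.707  3.4931 3.3917] rv [ 0.0017 -0.0018  0.0034] F [ 0.18 -0.05 -0.22] M [-0.04  -0.099 -0.041] op 0.205 j7 -35.4
[320.2061 122.2459] [336.5973  12.7849]
```

View pics/w7z.png

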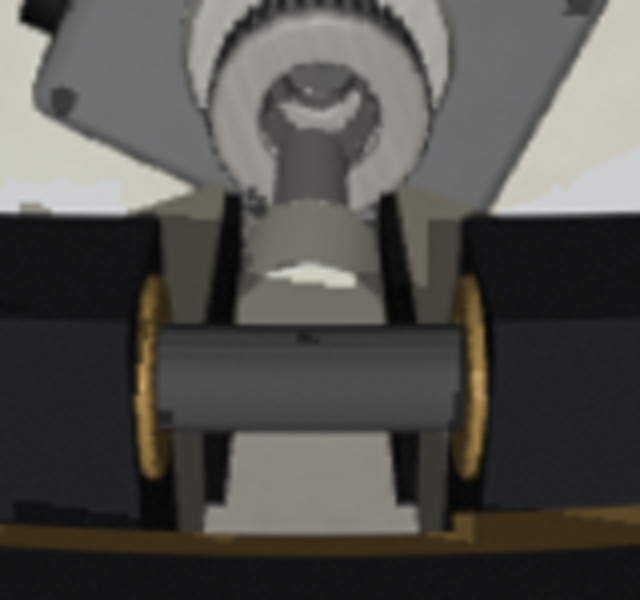

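Run:
```python
from h import *
st=read_state();im=cv2.imread('pics/w7z.png')
def circ(c,r,col):
    p=[(wproj(np.array(c)+[r*np.cos(a),r*np.sin(a),0],st)-[240,180]+.5)*4-.5 for a in np.linspace(0,2*np.pi,40)]
    cv2.polylines(im,[np.int32(np.round(p))],True,col,1)
circ([.4592,.1462,.09],.0105,(0,0,255));circ([.4592,.1462,.09],.02,(0,0,255))
x,y,z=st['eef_pos']; f=z-.0758+.006
circ([x,y,f],.005,(0,255,0));circ([x,y,f+.044],.010,(0,255,0)); circ([x,y,f+.044],.006,(255,0,0)); circ([x,y,f+.066],.010,(0,255,0))
cv2.imwrite('pics/w7o.png',im)
```

```text
(no output)
```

View pics/w7o.png

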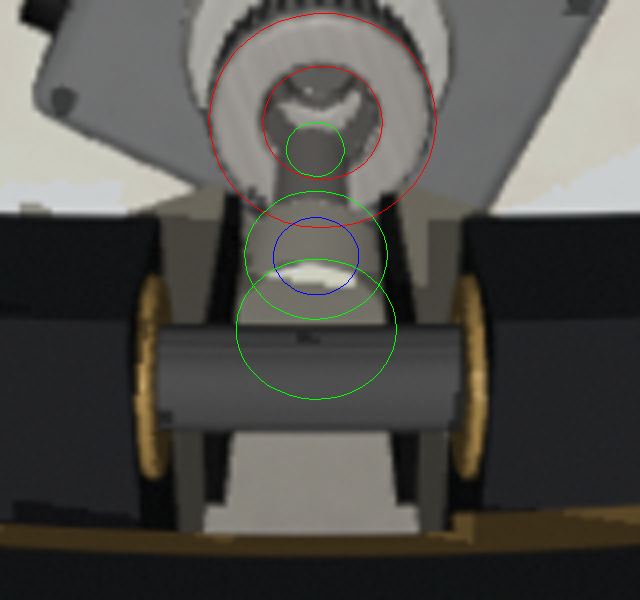

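Run:
```python
from h import *
from scipy.optimize import least_squares
st=read_state(); im,d=eyes.snapshot('wrist'); np.save('pics/w8.npy',d); delta([.4599,.1475,.167],8.1,st)
P=wcloud(d,st)
for v in range(210,262,3):
    print(v,[ (round(float(P[v,u,1]*1000),1),round(float(P[v,u,2]*1000),1)) for u in (311,315,318,321,325)])
```

```text
8.45 pos [0.4584 0.1426 0.1636] rot [-90.09   0.12   7.9 ] d [1.5039 4.8815 3.3907] rv [ 0.0019 -0.0019  0.0034] F [-0.22 -0.43 -0.74] M [-0.029 -0.105 -0.032] op 0.199 j7 -35.4
210 [(140.6, 75.2), (136.7, 62.5), (136.8, 61.7), (137.1, 61.8), (137.5, 61.6)]
213 [(139.5, 78.9), (147.5, 100.4), (147.9, 101.0), (147.1, 97.8), (137.5, 68.8)]
216 [(145.0, 100.5), (147.2, 105.6), (147.5, 105.8), (147.3, 104.2), (137.4, 75.6)]
219 [(145.0, 106.1), (147.9, 113.0), (147.9, 112.4), (147.3, 110.2), (145.5, 104.2)]
222 [(145.2, 112.1), (147.4, 117.0), (148.1, 118.1), (147.0, 114.7), (145.4, 109.4)]
225 [(145.5, 118.1), (147.9, 123.2), (147.7, 122.2), (147.8, 121.7), (145.9, 116.1)]
228 [(145.4, 122.8), (147.1, 126.2), (147.8, 127.2), (147.4, 125.6), (145.5, 120.2)]
231 [(150.5, 139.7), (151.1, 140.3), (152.4, 143.0), (151.5, 140.2), (150.9, 138.0)]
234 [(150.3, 143.4), (151.3, 145.1), (151.5, 144.8), (151.2, 143.7), (150.8, 142.1)]
237 [(150.4, 147.4), (151.6, 149.7), (151.3, 148.3), (151.5, 148.3), (151.3, 147.2)]
240 [(150.0, 150.4), (151.4, 152.8), (151.5, 152.7), (151.1, 151.4), (150.8, 150.0)]
243 [(150.4, 154.9), (151.5, 156.6), (152.0, 157.3), (151.7, 156.2), (151.6, 155.4)]
246 [(150.0, 157.6), (150.7, 158.5), (151.7, 160.3), (151.1, 158.6), (151.1, 157.8)]
249 [(149.2, 159.3), (149.6, 159.5), (149.8, 159.7), (149.7, 159.0), (150.4, 159.8)]
252 [(147.6, 159.5), (148.4, 160.4), (148.1, 159.5), (148.5, 159.8), (148.7, 159.6)]
255 [(145.8, 159.2), (145.9, 158.8), (146.0, 158.5), (146.5, 159.2), (147.4, 160.5)]
258 [(144.3, 159.5), (144.7, 159.7), (145.2, 160.2), (144.9, 159.3), (145.3, 159.4)]
261 [(173.5, 217.1), (173.2, 216.2), (173.9, 217.2), (173.7, 216.7), (173.7, 216.4)]
```

```bash
cat >> h.py <<'E'
def fitcyl(P,mask,r):
    from scipy.optimize import least_squares
    q=P[mask]; z0=q[:,2].mean()
    f=lambda p:np.hypot(q[:,0]-p[0]-p[2]*(q[:,2]-z0),q[:,1]-p[1]-p[3]*(q[:,2]-z0))-r
    s=least_squares(f,[q[:,0].mean(),q[:,1].mean()-r,0,0],loss='soft_l1',f_scale=.0005); return s.x,z0,len(q),np.abs(s.fun).mean()
E
python3 - <<'E'
from h import *
st=read_state(); d=np.load('pics/w8.npy'); P=wcloud(d,st); x,y,z=st['eef_pos']; print(x,y)
near=np.hypot(P[...,0]-x,P[...,1]-y)<.02
m=near.copy(); m[:213]=0;m[230:]=0; m&=(P[...,2]>.099)&(P[...,2]<.128)&(np.hypot(P[...,0]-x,P[...,1]-y)<.009); m[:,:300]=0; m[:,335:]=0
print(fitcyl(P,m,.006))
m=np.zeros_like(near); m[231:247,306:330]=1; m&=near&(P[...,2]<.157)&(P[...,2]>.138); print(fitcyl(P,m,.010))
E
```

```text
0.45860010776941174 0.14276489001890036
(array([ 0.458 ,  0.1418, -0.0029,  0.0034]), np.float64(0.11390205652031758), 276, np.float64(0.0002493462412295996))
(array([0.458 , 0.1416, 0.0018, 0.0073]), np.float64(0.148333493358643), 330, np.float64(0.00023568648824032895))
```

>>> send_rows:
  deltas:
    - [[0.8,1.2,4.4,1,0.002,-0.002,0.003],[0.8,0,0,0,0,0,0],[0.8,0,0,0,0,0,0]]

```text
time: 8.8
eef_pos: [0.4606, 0.148, 0.1658]
ee_rot: [-90.0, -0.1, 8.1]
ft_force: [1.1, -0.6, -1.3]
opening: 0.206
```

Run:
```python
from h import *
st=read_state();delta([.4598,.1472,.15],8.1)
im,d=eyes.snapshot('wrist');save('w9',im); P=wcloud(d,st)
im=cv2.resize(cv2.cvtColor(im[180:330,240:400],cv2.COLOR_RGB2BGR),None,fx=4,fy=4,interpolation=cv2.INTER_CUBIC)
def circ(c,r,col):
    p=[(wproj(np.array(c)+[r*np.cos(a),r*np.sin(a),0],st)-[240,180]+.5)*4-.5 for a in np.linspace(0,2*np.pi,40)]
    cv2.polylines(im,[np.int32(np.round(p))],True,col,1)
circ([.4592,.1462,.09],.0105,(0,0,255));circ([.4592,.1462,.09],.02,(0,0,255))
cv2.imwrite('pics/w9z.png',im)
x,y=st['eef_pos'][:2]-[.0006,.001]
m=np.zeros(d.shape,bool); m[205:236,300:335]=1; m&=(P[...,2]>.099)&(P[...,2]<.128)&(np.hypot(P[...,0]-x,P[...,1]-y)<.0075)
print(fitcyl(P,m,.006))
```

```text
8.8 pos [0.4606 0.148  0.1658] rot [-89.97  -0.14   8.1 ] d [ -0.7803  -0.7585 -15.7519] rv [-0.0008  0.0024  0.    ] F [ 1.08 -0.57 -1.27] M [-0.    -0.099  0.068] op 0.206 j7 -35.6
(array([ 0.4602,  0.1472, -0.0053,  0.0006]), np.float64(0.11490801248677895), 284, np.float64(0.0002448916845941716))
```

View pics/w9z.png

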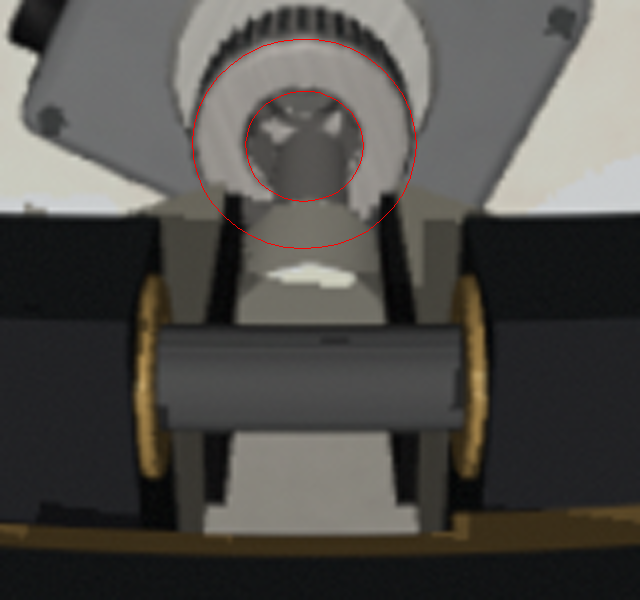

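>>> send_rows:
  deltas:
    - [[0.8,-1,-1,0,-0.001,0.002,0],[0.8,0,0,0,0,0,0],[0.8,0,0,0,0,0,0],[0.8,0,0,0,0,0,0]]

```text
time: 9.25
eef_pos: [0.4596, 0.1469, 0.166]
ee_rot: [-90.0, -0.0, 8.1]
ft_force: [-0.2, -0.1, -1.1]
opening: 0.203
```

Run:
```python
from h import *
st=read_state();delta([.4596,.147,.15],8.1)
im,d=eyes.snapshot('wrist'); P=wcloud(d,st)
x,y=st['eef_pos'][:2]-[.0006,.001]
m=np.zeros(d.shape,bool); m[205:236,300:335]=1; m&=(P[...,2]>.099)&(P[...,2]<.128)&(np.hypot(P[...,0]-x,P[...,1]-y)<.0075)
print(fitcyl(P,m,.006))
b=(P[...,2]>.087)&(P[...,2]<.093)&(abs(P[...,0]-.459)<.025)&(abs(P[...,1]-.146)<.025)
ys,xs=np.nonzero(b); q=wplane(xs,ys,.09,st); q=q[q[:,1]>.14]; print(len(q),cv2.minEnclosingCircle((q[:,:2]*1000).astype(np.float32)))
```

```text
9.25 pos [0.4596 0.1469 0.166 ] rot [-90.03  -0.05   8.1 ] d [ -0.0498   0.1401 -16.0442] rv [ 0.0004  0.0009 -0.    ] F [-0.18 -0.11 -1.06] M [-0.019 -0.109 -0.063] op 0.203 j7 -35.5
(array([ 0.4592,  0.146 , -0.003 ,  0.0025]), np.float64(0.11474822797820938), 278, np.float64(0.00023616696865654823))
1070 ((458.9703674316406, 148.26943969726562), 19.733524322509766)
```

>>> send_rows:
  deltas:
    - [[0.8,0,0,-4,0,0.001,0],[0.8,0,0,-4,0,0,0],[0.8,0,0,-4,0,0,0],[0.8,0,0,0,0,0,0]]

```text
time: 9.7
eef_pos: [0.4596, 0.1467, 0.1528]
ee_rot: [-90.0, 0.0, 8.1]
ft_force: [0.1, -0.3, -1.1]
opening: 0.203
```

```bash
python3 -c "
from h import *
delta([.4596,.147,.12],8.1)"
```

```text
9.7 pos [0.4596 0.1467 0.1528] rot [-90.02   0.03   8.08] d [  0.033    0.3321 -32.7857] rv [ 0.0004 -0.0005  0.0004] F [ 0.07 -0.34 -1.07] M [ 0.038 -0.111 -0.022] op 0.203 j7 -36.6
```

Foot is about 7 mm inside the nut with no contact. Continue in small steps.

>>> send_rows:
  deltas:
    - [[0.8,0,0.3,-4,0,0,0],[0.8,0,0,-4,0,0,0],[0.8,0,0,-3,0,0,0],[0.8,0,0,0,0,0,0]]

```text
time: 10.1
eef_pos: [0.4594, 0.147, 0.1405]
ee_rot: [-90.0, 0.1, 8.1]
ft_force: [-0.1, 0.3, -1.1]
opening: 0.197
```

```bash
python3 -c "
from h import *
delta([.4596,.147,.12],8.1)"
```

```text
10.1 pos [0.4594 0.147  0.1405] rot [-90.01   0.07   8.09] d [  0.2446  -0.0259 -20.4803] rv [ 0.0004 -0.0011  0.0002] F [-0.15  0.26 -1.06] M [ 0.037 -0.067  0.02 ] op 0.197 j7 -37.7
```

>>> send_rows:
  deltas:
    - [[0.8,0.2,0,-3,0,-0.001,0],[0.8,0,0,-3,0,0,0],[0.8,0,0,-3,0,0,0],[0.8,0,0,0,0,0,0]]

```text
time: 10.5
eef_pos: [0.4597, 0.1471, 0.1307]
ee_rot: [-90.0, -0.0, 8.1]
ft_force: [-0.2, 0.8, -1.0]
opening: 0.202
```

```bash
python3 -c "
from h import *
delta([.4596,.147,.12],8.1)"
```

```text
10.5 pos [0.4597 0.1471 0.1307] rot [-90.02  -0.01   8.09] d [ -0.0583  -0.0815 -10.7461] rv [0.0003 0.0001 0.0002] F [-0.21  0.8  -0.96] M [-0.063 -0.05  -0.045] op 0.202 j7 -38.6
```

>>> send_rows:
  deltas:
    - [[0.8,0,0,-2,0,0,0],[0.8,0,0,-2,0,0,0],[0.8,0,0,0,0,0,0]]

```text
time: 10.8
eef_pos: [0.4598, 0.1471, 0.1265]
ee_rot: [-90.0, -0.0, 8.1]
ft_force: [0.9, -0.0, -0.8]
opening: 0.203
```

```bash
python3 -c "
from h import *
delta([.4596,.147,.12],8.1)"
```

```text
10.8 pos [0.4598 0.1471 0.1265] rot [-90.02  -0.02   8.09] d [-0.1681 -0.1356 -6.4594] rv [0.0002 0.0003 0.0001] F [ 0.9  -0.   -0.76] M [ 0.006 -0.088  0.005] op 0.203 j7 -39.0
```

>>> send_rows:
  deltas:
    - [[0.8,-0.1,-0.1,-2,0,0,0],[0.8,0,0,-2,0,0,0],[0.8,0,0,0,0,0,0]]

```text
time: 11.1
eef_pos: [0.4597, 0.147, 0.1222]
ee_rot: [-90.0, -0.0, 8.1]
ft_force: [1.2, 1.5, -0.4]
opening: 0.202
```

```bash
python3 -c "
from h import *
delta([.4596,.147,.12],8.1)"
```

```text
11.1 pos [0.4597 0.147  0.1222] rot [-90.02  -0.03   8.09] d [-0.1253 -0.0354 -2.1964] rv [0.0002 0.0005 0.0002] F [ 1.19  1.52 -0.38] M [-0.031 -0.081 -0.029] op 0.202 j7 -39.3
```

>>> send_rows:
  deltas:
    - [[0.8,0,0,-1,0,0,0],[0.8,0,0,-1,0,0,0],[0.8,0,0,0,0,0,0]]

```text
time: 11.4
eef_pos: [0.4598, 0.1471, 0.1201]
ee_rot: [-90.0, -0.0, 8.1]
ft_force: [-0.5, 0.2, -0.7]
opening: 0.203
```

```bash
python3 -c "
from h import *
delta([.4596,.147,.12],8.1)"
```

```text
11.4 pos [0.4598 0.1471 0.1201] rot [-90.01  -0.03   8.09] d [-0.1814 -0.0733 -0.053 ] rv [0.0002 0.0006 0.0002] F [-0.54  0.17 -0.73] M [-0.063 -0.118  0.01 ] op 0.203 j7 -39.5
```

>>> send_rows:
  deltas:
    - [[0.8,0,0,-0.6,0,0,0],[0.8,0,0,0,0,0,0]]

```text
time: 11.6
eef_pos: [0.46, 0.1472, 0.1197]
ee_rot: [-90.0, -0.1, 8.1]
ft_force: [0.0, 0.1, 1.0]
opening: 0.203
```

```bash
python3 -c "
from h import *
delta([.4596,.147,.12],8.1)"
```

```text
11.6 pos [0.46   0.1472 0.1197] rot [-90.02  -0.05   8.09] d [-0.3557 -0.1915  0.2654] rv [0.0003 0.001  0.0002] F [0.04 0.09 0.99] M [-0.093  0.097  0.011] op 0.203 j7 -39.6
```

>>> send_rows:
  deltas:
    - [[0.3,0,0,0,0,0,0],[0.0,0,0,0,0,0,0],[-0.4,0,0,0,0,0,0],[-0.4,0,0,0,0,0,0],[-0.4,0,0,0,0,0,0]]

```text
time: 12.1
eef_pos: [0.4601, 0.1472, 0.1197]
ee_rot: [-90.0, -0.1, 8.1]
ft_force: [-0.5, 0.7, 0.8]
opening: 0.588
```

```bash
python3 -c "
from h import *
delta([.4592,.1465,.12],8.1)
st=read_state();print(st['joint_positions'])
im,d=eyes.snapshot('wrist');save('w10',im);P=wcloud(d,st)
for v in range(225,262,3): print(v,[tuple(np.round(P[v,u]*1000,1)) for u in (311,318,325)])
"
```

```text
12.1 pos [0.4601 0.1472 0.1197] rot [-90.02  -0.08   8.09] d [-0.8818 -0.6983  0.2604] rv [0.0001 0.0013 0.0002] F [-0.45  0.75  0.81] M [ 0.022 -0.141 -0.034] op 0.588 j7 -39.6
[ 18.8819  28.8624 -48.3854 117.9841  30.1678  46.0021 -39.5822]
225 [(np.float64(455.1), np.float64(150.7), np.float64(75.6)), (np.float64(459.2), np.float64(152.3), np.float64(78.3)), (np.float64(462.4), np.float64(157.4), np.float64(89.8))]
228 [(np.float64(455.2), np.float64(150.4), np.float64(79.7)), (np.float64(459.2), np.float64(152.3), np.float64(83.0)), (np.float64(463.9), np.float64(149.9), np.float64(75.6))]
231 [(np.float64(454.9), np.float64(155.0), np.float64(95.6)), (np.float64(458.5), np.float64(156.5), np.float64(97.8)), (np.float64(462.5), np.float64(155.7), np.float64(94.6))]
234 [(np.float64(455.0), np.float64(154.5), np.float64(98.6)), (np.float64(458.5), np.float64(156.3), np.float64(101.6)), (np.float64(462.6), np.float64(155.2), np.float64(97.6))]
237 [(np.float64(455.0), np.float64(154.9), np.float64(103.4)), (np.float64(458.5), np.float64(156.5), np.float64(105.8)), (np.float64(462.3
[... 797 characters left out ...]
.float64(152.8), np.float64(116.7)), (np.float64(459.1), np.float64(152.3), np.float64(114.9)), (np.float64(462.4), np.float64(153.2), np.float64(115.7))]
255 [(np.float64(455.8), np.float64(151.0), np.float64(116.4)), (np.float64(459.3), np.float64(150.6), np.float64(114.8)), (np.float64(462.8), np.float64(150.9), np.float64(114.4))]
258 [(np.float64(456.1), np.float64(148.8), np.float64(115.5)), (np.float64(459.5), np.float64(149.2), np.float64(115.2)), (np.float64(462.8), np.float64(150.5), np.float64(116.7))]
261 [(np.float64(453.1), np.float64(178.1), np.float64(173.6)), (np.float64(455.1), np.float64(178.1), np.float64(172.9)), (np.float64(457.2), np.float64(178.1), np.float64(172.4))]
```

View pics/w10.png

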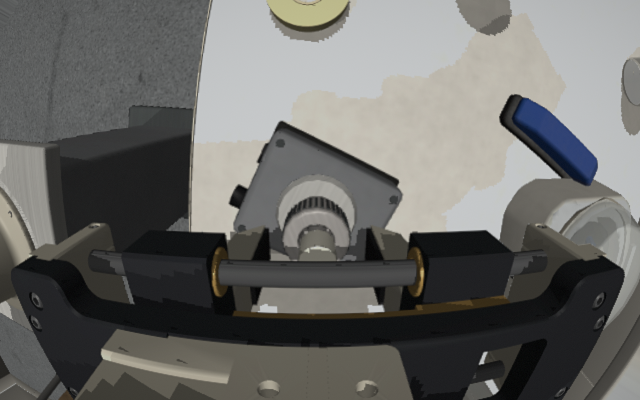

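>>> send_rows:
  deltas:
    - [[-0.4,-0.3,-0.2,-10,0,0.001,0],[-0.4,0,0,-10,0,0,0],[-0.4,0,0,-10,0,0,0],[-0.4,0,0,-4,0,0,0],[-0.4,0,0,0,0,0,0],[-0.4,0,0,0,0,0,0]]

```text
time: 12.75
eef_pos: [0.4588, 0.1468, 0.0815]
ee_rot: [-90.0, 0.1, 8.1]
ft_force: [-0.1, -0.1, 0.2]
opening: 0.698
```

```bash
python3 -c "
from h import *
delta([.4598,.1470,.085],8.1)
d=np.load('pics/top0.npy');v,u=np.mgrid[0:400,0:640];P=towld('top',u,v,d)
r=np.hypot(P[...,0]-.459,P[...,1]-.146)
for a,b in [(.08,.1),(.1,.12),(.12,.14),(.14,.16),(.16,.18)]: print(a,np.nanmax(P[...,2][(r>a)&(r<b)]))
"
```

```text
12.75 pos [0.4588 0.1468 0.0815] rot [-90.     0.12   8.1 ] d [0.9991 0.2487 3.5187] rv [ 0.0003 -0.0021  0.0001] F [-0.08 -0.05  0.23] M [-0.044 -0.148  0.036] op 0.698 j7 -42.9
0.08 0.006558547187961672
0.1 0.012643753115590517
0.12 0.02157623841359979
0.14 0.023823781181641968
0.16 0.02339019569581624
```

>>> send_rows:
  deltas:
    - [[-0.4,0.9,0.3,3,0,-0.002,0],[-0.4,0,0,0,0,0,0],[0.1,0,0,0,0,0,0],[0.5,0,0,0,0,0,0],[0.5,0,0,0,0,0,0],[0.5,0,0,0,0,0,0],[0.5,0,0,0,0,0,0]]
  newtons: 60

```text
time: 13.45
eef_pos: [0.4594, 0.1472, 0.0858]
ee_rot: [-90.1, 0.0, 8.1]
ft_force: [1.2, 0.0, 1.0]
opening: 0.391
```

```bash
python3 -c "
from h import *
delta([.4598,.1470,.085],8.1)
print(read_state()['joint_torque'])"
```

```text
13.45 pos [0.4594 0.1472 0.0858] rot [-90.05   0.     8.08] d [ 0.4363 -0.2072 -0.786 ] rv [0.0009 0.0001 0.0004] F [1.2  0.02 0.99] M [-0.047 -0.27  -0.102] op 0.391 j7 -42.7
[ -0.2176 -42.396  -10.0424 -16.7692  -0.1192   0.2071   0.1184]
```

>>> send_rows:
  deltas:
    - [[0.5,0,0,0,0,0,-0.05],[0.5,0,0,0,0,0,-0.05],[0.5,0,0,0,0,0,-0.05]]

```text
time: 13.75
eef_pos: [0.4596, 0.1472, 0.0858]
ee_rot: [-90.1, -0.1, -0.5]
ft_force: [-0.2, -1.1, 0.5]
opening: 0.388
```

```bash
python3 -c "
from h import *
delta([.4594,.1472,.085],8.1)
print(read_state()['joint_torque'])"
```

```text
13.75 pos [0.4596 0.1472 0.0858] rot [-90.08  -0.05  -0.49] d [-0.1544 -0.0411 -0.7878] rv [0.0014 0.001  0.15  ] F [-0.21 -1.12  0.5 ] M [-0.04   0.06   0.584] op 0.388 j7 -49.9
[  0.9295 -42.7212  -9.3586 -18.1826  -0.2815  -0.2177   0.0114]
```

>>> send_rows:
  deltas:
    - [[0.5,0,0,0,0,0,-0.05],[0.5,0,0,0,0,0,-0.05]]

```text
time: 13.95
eef_pos: [0.4597, 0.1472, 0.0858]
ee_rot: [-90.1, -0.1, -6.2]
ft_force: [0.2, -0.2, 1.1]
opening: 0.396
```

```bash
cat > log.py <<'E'
from h import *
import json
st=read_state()
e=dict(t=float(st['time']),yaw=float(st['ee_rot'][2]),M=st['torque'].tolist(),F=st['ft_force'].tolist(),p=st['eef_pos'].tolist(),op=float(st['opening']),j7=float(st['joint_positions'][6]))
open('log.jsonl','a').write(json.dumps(e)+'\n')
print(e['t'],'yaw %.2f rot %.3f rad Mz %.3f'%(e['yaw'],np.radians(8.1-e['yaw']),e['M'][2]),np.round(e['F'],1),np.round(e['p'],4),np.round(st['ee_rot'],2),'op %.3f j7 %.1f'%(e['op'],e['j7']))
E
python3 log.py
```

```text
13.95 yaw -6.24 rot 0.250 rad Mz 0.555 [ 0.2 -0.2  1.1] [0.4597 0.1472 0.0858] [-90.12  -0.1   -6.24] op 0.396 j7 -54.8
```

>>> send_rows:
  deltas:
    - [[0.5,0,0,0,0,0,-0.03]]

```text
time: 14.05
eef_pos: [0.4597, 0.1472, 0.0858]
ee_rot: [-90.1, -0.1, -8.0]
ft_force: [-0.4, -0.4, 0.8]
opening: 0.394
```

```bash
python3 log.py
```

```text
14.05 yaw -7.97 rot 0.281 rad Mz 0.567 [-0.4 -0.4  0.8] [0.4597 0.1472 0.0858] [-90.14  -0.11  -7.97] op 0.394 j7 -56.3
```

>>> send_rows:
  deltas:
    - [[0.5,0,0,0,0,0,-0.03]]

```text
time: 14.15
eef_pos: [0.4597, 0.1472, 0.0858]
ee_rot: [-90.1, -0.1, -9.7]
ft_force: [0.3, -0.5, 0.4]
opening: 0.39
```

```bash
python3 log.py
```

```text
14.15 yaw -9.72 rot 0.311 rad Mz 0.545 [ 0.3 -0.5  0.4] [0.4597 0.1472 0.0858] [-90.15  -0.13  -9.72] op 0.390 j7 -57.8
```

>>> send_rows:
  deltas:
    - [[0.5,0,0,0,0,0,-0.03]]

```text
time: 14.25
eef_pos: [0.4598, 0.1472, 0.0858]
ee_rot: [-90.2, -0.1, -11.5]
ft_force: [0.1, -0.6, 0.7]
opening: 0.394
```

```bash
python3 log.py
```

```text
14.25 yaw -11.50 rot 0.342 rad Mz 0.545 [ 0.1 -0.6  0.7] [0.4598 0.1472 0.0858] [-90.15  -0.14 -11.5 ] op 0.394 j7 -59.3
```

>>> send_rows:
  deltas:
    - [[0.5,0,0,0,0,0,-0.04]]

```text
time: 14.35
eef_pos: [0.4598, 0.1472, 0.0858]
ee_rot: [-90.2, -0.1, -13.9]
ft_force: [-0.3, -1.1, 0.9]
opening: 0.394
```

```bash
python3 log.py
```

```text
14.35 yaw -13.89 rot 0.384 rad Mz 0.541 [-0.3 -1.1  0.9] [0.4598 0.1472 0.0858] [-90.16  -0.14 -13.89] op 0.394 j7 -61.3
```

>>> send_rows:
  deltas:
    - [[0.5,0,0,0,0,0,-0.04]]

```text
time: 14.45
eef_pos: [0.4598, 0.1472, 0.0858]
ee_rot: [-90.2, -0.1, -16.3]
ft_force: [-0.3, -1.0, 0.6]
opening: 0.396
```

```bash
python3 log.py
```

```text
14.45 yaw -16.31 rot 0.426 rad Mz 0.567 [-0.3 -1.   0.6] [0.4598 0.1472 0.0858] [-90.16  -0.14 -16.31] op 0.396 j7 -63.3
```

>>> send_rows:
  deltas:
    - [[0.5,0,0,0,0,0,-0.04]]

```text
time: 14.55
eef_pos: [0.4599, 0.1472, 0.0858]
ee_rot: [-90.2, -0.2, -18.7]
ft_force: [0.8, -0.6, 0.5]
opening: 0.391
```

```bash
python3 log.py
```

```text
14.55 yaw -18.71 rot 0.468 rad Mz 0.542 [ 0.8 -0.6  0.5] [0.4599 0.1472 0.0858] [-90.15  -0.15 -18.71] op 0.391 j7 -65.4
```

>>> send_rows:
  deltas:
    - [[0.5,0,0,0,0,0,-0.04]]

```text
time: 14.65
eef_pos: [0.4599, 0.1472, 0.0858]
ee_rot: [-90.2, -0.2, -21.1]
ft_force: [-0.4, -0.9, 1.3]
opening: 0.391
```

```bash
python3 log.py
```

```text
14.65 yaw -21.13 rot 0.510 rad Mz 0.569 [-0.4 -0.9  1.3] [0.4599 0.1472 0.0858] [-90.15  -0.16 -21.13] op 0.391 j7 -67.4
```

>>> send_rows:
  deltas:
    - [[0.5,0,0,0,0,0,-0.04]]

```text
time: 14.75
eef_pos: [0.46, 0.1472, 0.0858]
ee_rot: [-90.2, -0.2, -23.5]
ft_force: [-0.2, 0.2, 1.0]
opening: 0.392
```

```bash
python3 log.py
```

```text
14.75 yaw -23.54 rot 0.552 rad Mz 0.540 [-0.2  0.2  1. ] [0.46   0.1472 0.0858] [-90.15  -0.17 -23.54] op 0.392 j7 -69.4
```

>>> send_rows:
  deltas:
    - [[0.5,0,0,0,0,0,-0.04]]

```text
time: 14.85
eef_pos: [0.46, 0.1471, 0.0858]
ee_rot: [-90.2, -0.2, -26.0]
ft_force: [0.0, -0.8, 0.8]
opening: 0.393
```

```bash
python3 log.py
```

```text
14.85 yaw -25.95 rot 0.594 rad Mz 0.560 [ 0.  -0.8  0.8] [0.46   0.1471 0.0858] [-90.15  -0.17 -25.95] op 0.393 j7 -71.5
```

>>> send_rows:
  deltas:
    - [[0.5,0,0,0,0,0,-0.04]]

```text
time: 14.95
eef_pos: [0.4601, 0.1471, 0.0858]
ee_rot: [-90.2, -0.2, -28.4]
ft_force: [0.3, 0.4, 0.8]
opening: 0.389
```

```bash
python3 log.py
```

```text
14.95 yaw -28.37 rot 0.637 rad Mz 0.577 [0.3 0.4 0.8] [0.4601 0.1471 0.0858] [-90.15  -0.18 -28.37] op 0.389 j7 -73.5
```

>>> send_rows:
  deltas:
    - [[0.5,0,0,0,0,0,-0.04]]

```text
time: 15.05
eef_pos: [0.4601, 0.1471, 0.0858]
ee_rot: [-90.2, -0.2, -30.8]
ft_force: [-1.3, -1.2, 0.4]
opening: 0.393
```

```bash
python3 log.py
```

```text
15.05 yaw -30.79 rot 0.679 rad Mz 0.602 [-1.3 -1.2  0.4] [0.4601 0.1471 0.0858] [-90.15  -0.18 -30.79] op 0.393 j7 -75.5
```

>>> send_rows:
  deltas:
    - [[0.5,0,0,0,0,0,-0.04]]

```text
time: 15.15
eef_pos: [0.4601, 0.1471, 0.0858]
ee_rot: [-90.2, -0.2, -33.2]
ft_force: [0.2, -1.1, 1.1]
opening: 0.397
```

```bash
python3 log.py
```

```text
15.15 yaw -33.20 rot 0.721 rad Mz 0.573 [ 0.2 -1.1  1.1] [0.4601 0.1471 0.0858] [-90.16  -0.18 -33.2 ] op 0.397 j7 -77.5
```

>>> send_rows:
  deltas:
    - [[0.5,0,0,0,0,0,-0.03]]

```text
time: 15.25
eef_pos: [0.4602, 0.1471, 0.0858]
ee_rot: [-90.2, -0.2, -35.0]
ft_force: [0.4, -0.8, 0.3]
opening: 0.388
```

```bash
python3 log.py
```

```text
15.25 yaw -35.03 rot 0.753 rad Mz 0.605 [ 0.4 -0.8  0.3] [0.4602 0.1471 0.0858] [-90.15  -0.19 -35.03] op 0.388 j7 -79.1
```

>>> send_rows:
  deltas:
    - [[0.5,0,0,0,0,0,-0.03]]

```text
time: 15.35
eef_pos: [0.4602, 0.147, 0.0858]
ee_rot: [-90.2, -0.2, -36.9]
ft_force: [0.0, -0.6, 0.1]
opening: 0.394
```

```bash
python3 log.py
```

```text
15.35 yaw -36.86 rot 0.785 rad Mz 0.530 [ 0.  -0.6  0.1] [0.4602 0.147  0.0858] [-90.15  -0.19 -36.86] op 0.394 j7 -80.6
```

Still running free (0.53). Continue.

>>> send_rows:
  deltas:
    - [[0.5,0,0,0,0,0,-0.03]]

```text
time: 15.45
eef_pos: [0.4602, 0.147, 0.0858]
ee_rot: [-90.2, -0.2, -38.7]
ft_force: [-0.4, -0.6, 1.6]
opening: 0.391
```

```bash
python3 log.py
```

```text
15.45 yaw -38.71 rot 0.817 rad Mz 0.536 [-0.4 -0.6  1.6] [0.4602 0.147  0.0858] [-90.15  -0.2  -38.71] op 0.391 j7 -82.2
```

>>> send_rows:
  deltas:
    - [[0.5,0,0,0,0,0,-0.03]]

```text
time: 15.55
eef_pos: [0.4603, 0.147, 0.0858]
ee_rot: [-90.2, -0.2, -40.6]
ft_force: [0.7, -0.7, 0.4]
opening: 0.391
```

```bash
python3 log.py
```

```text
15.55 yaw -40.56 rot 0.849 rad Mz 0.586 [ 0.7 -0.7  0.4] [0.4603 0.147  0.0858] [-90.15  -0.2  -40.56] op 0.391 j7 -83.7
```

>>> send_rows:
  deltas:
    - [[0.5,0,0,0,0,0,-0.03]]

```text
time: 15.65
eef_pos: [0.4603, 0.1469, 0.0858]
ee_rot: [-90.1, -0.2, -42.4]
ft_force: [-0.7, -1.1, 0.1]
opening: 0.391
```

```bash
python3 log.py
```

```text
15.65 yaw -42.42 rot 0.882 rad Mz 0.634 [-0.7 -1.1  0.1] [0.4603 0.1469 0.0858] [-90.15  -0.2  -42.42] op 0.391 j7 -85.3
```

>>> send_rows:
  deltas:
    - [[0.5,0,0,0,0,0,-0.03]]

```text
time: 15.75
eef_pos: [0.4603, 0.1469, 0.0858]
ee_rot: [-90.1, -0.2, -44.3]
ft_force: [0.4, -0.6, 0.8]
opening: 0.391
```

```bash
python3 log.py
```

```text
15.75 yaw -44.28 rot 0.914 rad Mz 0.672 [ 0.4 -0.6  0.8] [0.4603 0.1469 0.0858] [-90.15  -0.2  -44.28] op 0.391 j7 -86.9
```

>>> send_rows:
  deltas:
    - [[0.5,0,0,0,0,0,-0.03]]

```text
time: 15.85
eef_pos: [0.4604, 0.1469, 0.0858]
ee_rot: [-90.1, -0.2, -46.1]
ft_force: [-0.2, -0.7, 0.3]
opening: 0.387
```

```bash
python3 log.py
```

```text
15.85 yaw -46.15 rot 0.947 rad Mz 0.614 [-0.2 -0.7  0.3] [0.4604 0.1469 0.0858] [-90.14  -0.21 -46.15] op 0.387 j7 -88.4
```

>>> send_rows:
  deltas:
    - [[0.5,0,0,0,0,0,-0.02]]

```text
time: 15.95
eef_pos: [0.4604, 0.1469, 0.0858]
ee_rot: [-90.1, -0.2, -47.4]
ft_force: [-0.1, -2.4, 0.9]
opening: 0.397
```

```bash
python3 log.py
```

```text
15.95 yaw -47.41 rot 0.969 rad Mz 0.670 [-0.1 -2.4  0.9] [0.4604 0.1469 0.0858] [-90.15  -0.22 -47.41] op 0.397 j7 -89.5
```

>>> send_rows:
  deltas:
    - [[0.5,0,0,0,0,0,-0.02]]

```text
time: 16.05
eef_pos: [0.4604, 0.1469, 0.0858]
ee_rot: [-90.1, -0.2, -48.7]
ft_force: [1.0, -1.7, 0.4]
opening: 0.391
```

```bash
python3 log.py
python3 - <<'E'
import json,numpy as np
from scipy.optimize import curve_fit
L=[json.loads(l) for l in open('log.jsonl')]
x=np.array([np.radians(8.1-e['yaw']) for e in L]);y=np.array([e['M'][2] for e in L])
f=lambda x,b,c:c+1.0*np.maximum(0,x-b)
p,c=curve_fit(f,x,y,[.85,.55]);print(p,np.sqrt(np.diag(c)),np.std(y-f(x,*p)))
E
```

```text
16.05 yaw -48.65 rot 0.991 rad Mz 0.700 [ 1.  -1.7  0.4] [0.4604 0.1469 0.0858] [-90.14  -0.22 -48.65] op 0.391 j7 -90.5
[0.83874312 0.55949599] [0.01241488 0.00648346] 0.024726950646929906
```

>>> send_rows:
  deltas:
    - [[0.5,0,0,0,0,0,-0.02]]

```text
time: 16.15
eef_pos: [0.4604, 0.1468, 0.0858]
ee_rot: [-90.1, -0.2, -49.9]
ft_force: [-0.3, -1.8, 0.7]
opening: 0.393
```

```bash
python3 log.py
```

```text
16.15 yaw -49.89 rot 1.012 rad Mz 0.739 [-0.3 -1.8  0.7] [0.4604 0.1468 0.0858] [-90.15  -0.23 -49.89] op 0.393 j7 -91.6
```

>>> send_rows:
  deltas:
    - [[0.5,0,0,0,0,0,-0.02]]

```text
time: 16.25
eef_pos: [0.4604, 0.1468, 0.0858]
ee_rot: [-90.1, -0.2, -51.1]
ft_force: [-1.0, -1.0, 0.4]
opening: 0.391
```

```bash
python3 log.py
python3 - <<'E'
import json,numpy as np
from scipy.optimize import curve_fit
L=[json.loads(l) for l in open('log.jsonl')]
x=np.array([np.radians(8.1-e['yaw']) for e in L]);y=np.array([e['M'][2] for e in L])
f=lambda x,b,c:c+1.0*np.maximum(0,x-b)
p,c=curve_fit(f,x,y,[.85,.55]);print(p,np.sqrt(np.diag(c)),np.std(y-f(x,*p)))
g=lambda x,b,c,k:c+k*np.maximum(0,x-b)
p,c=curve_fit(g,x,y,[.85,.55,1]);print(p,np.sqrt(np.diag(c)))
E
```

```text
16.25 yaw -51.12 rot 1.034 rad Mz 0.765 [-1.  -1.   0.4] [0.4604 0.1468 0.0858] [-90.15  -0.23 -51.12] op 0.391 j7 -92.6
[0.83664236 0.55949599] [0.01075394 0.00620879] 0.023777859692323225
[0.8169848  0.55952404 0.85123327] [0.02598213 0.00619638 0.14577793]
```

>>> send_rows:
  deltas:
    - [[0.5,0,0,0,0,0,-0.02],[0.5,0,0,0,0,0,0],[0.5,0,0,0,0,0,0],[0.5,0,0,0,0,0,0],[0.5,0,0,0,0,0,0]]

```text
time: 16.75
eef_pos: [0.4604, 0.1468, 0.0858]
ee_rot: [-90.1, -0.2, -52.4]
ft_force: [0.0, -1.2, 0.4]
opening: 0.388
```

```bash
python3 log.py
```

```text
16.75 yaw -52.41 rot 1.056 rad Mz 0.687 [ 0.  -1.2  0.4] [0.4604 0.1468 0.0858] [-90.15  -0.24 -52.41] op 0.388 j7 -93.7
```

>>> send_rows:
  deltas:
    - [[0.2,0,0,0,0,0,0],[-0.1,0,0,0,0,0,0],[-0.5,0,0,0,0,0,0],[-0.5,0,0,0,0,0,0],[-0.5,0,0,0,0,0,0]]

```text
time: 17.25
eef_pos: [0.4606, 0.1472, 0.0858]
ee_rot: [-90.1, -0.2, -52.7]
ft_force: [-0.1, 0.2, 0.0]
opening: 0.698
```

```bash
python3 log.py
```

```text
17.25 yaw -52.68 rot 1.061 rad Mz -0.051 [-0.1  0.2  0. ] [0.4606 0.1472 0.0858] [-90.09  -0.16 -52.68] op 0.698 j7 -93.8
```

>>> send_rows:
  deltas:
    - [[-0.5,0,0,8,0,0.0,0],[-0.5,0,0,10,0,0,0],[-0.5,0,0,10,0,0,0],[-0.5,0,0,12,0,0,0],[-0.5,0,0,12,0,0,0],[-0.5,0,0,25,0,0,0],[-0.5,0,0,30,0,0,0],[-0.5,-20,-25,0,0,0,0],[-0.5,-20,-25,0,0,0,0],[-0.5,0,0,0,0,0,0],[-0.5,0,0,0,0,0,0],[-0.5,0,0,0,0,0,0]]

```text
time: 18.45
eef_pos: [0.4217, 0.098, 0.2071]
ee_rot: [-89.6, -0.5, -52.6]
ft_force: [-0.1, 0.3, 0.3]
opening: 0.748
```

Run:
```python
from h import *
delta([.46,.147,.2],-52)
st=read_state();im,d=eyes.snapshot('wrist');save('w11',im);P=wcloud(d,st)
b=(P[...,2]>.112)&(P[...,2]<.120)&(np.hypot(P[...,0]-.459,P[...,1]-.146)<.02)
ys,xs=np.nonzero(b); q=wplane(xs,ys,.116,st); print(len(q),np.median(P[b][:,2]),cv2.minEnclosingCircle((q[:,:2]*1000).astype(np.float32)))
b=(P[...,2]>.097)&(P[...,2]<.113)&(np.hypot(P[...,0]-.459,P[...,1]-.146)<.013)
if b.sum()>50: print(fitcyl(P,b,.01))
```

```text
18.45 pos [0.4217 0.098  0.2071] rot [-89.59  -0.46 -52.6 ] d [38.2752 49.0415 -7.1491] rv [0.0021 0.0106 0.0105] F [-0.07  0.32  0.29] M [ 0.021 -0.035 -0.015] op 0.748 j7 -77.4
572 0.11555409324482399 ((458.07012939453125, 146.29843139648438), 10.054435729980469)
```

View pics/w11.png

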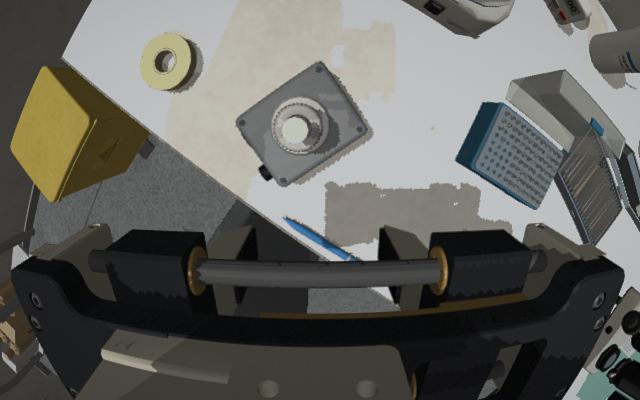

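```bash
python3 -c "
from h import *
print(order.hand_in())"
```

```text
the job is handed in; nothing more can be done
None
```

I mounted the cylindrical grinding point in the collet, tightened the nut, moved the hand clear and handed the job in at about 18.5 s of the 67 s allowed. No verdict was reported.

- **Seating:** I took the point from the block's middle hole and lowered it in small steps. The measured forces stayed under about 2 N until light contact with the floor. Before tightening, the head top measured about 116 mm above the desk, which matches fully home.
- **Tightening:** The nut ran free at about 0.56 N m and bit after about 0.84 rad. I stopped about 0.22 rad (12.6°) past the bite, at 1.06 rad. The last reading while turning was 0.765 N m, at 1.03 rad and about 0.21 above free-running; that is inside the 0.12–0.4 window.
- **Final check:** After I let go and backed off, the head top measured 115.6 mm above the desk. It was about 1 mm off the bore centre found earlier, so it is close to upright. The wrist force was back to about zero.

- **Torque noise:** Single torque readings scattered by about 0.025 N m. A fit that left the slope free put the bite slightly earlier, at 0.82 rad with 0.85 N m per rad, but the final torque is still inside the window.
- **Not measured:** I could not measure the jaw grip force directly.
- **Not re-checked:** I did not measure the cone and ball points or the tape roll, cup and tally counter again at the end. The arm had no contact with any of them that I noticed.

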